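# Pass a milled block through the height gauge with a push stick

### The job

Take the push stick by its upright wooden handle and use it to push the aluminium block along the lane of the height gauge, under the blue bridge and fully home against the end stop, without the gripper touching the block. Then draw the stick out and stand it back on its sole on the cart where you found it; leave the collet, bearing and nut alone.

Things in the scene. Friction and masses are not known exactly. Their poses are not given: they have to be found in the camera images.
- height_gauge: fixed height gauge: dark steel base plate 76 (x) x 395 (y) x 8 mm high with a straight lane along its +y axis. Origin on the cart surface, on the lane's centre line; z up; plate from y=-210 to +185 mm. Lane floor (plate top) z=8 mm. Open apron y=-210 to -20, flared mouth y=-20 to 5, then two guide rails 38 mm apart inside, 12 mm wide, tops at z=20, to y=165
- gauge_bridge (a point): point on the lane floor under the middle of the blue bridge (height_gauge frame 0, 75, 8 mm). The bridge spans the lane from y=50 to 100 mm, 62 mm wide over all; its underside is 27 mm above the lane floor, its top at z=44 (screw heads 47.5)
- gauge_stop (a point): point on the lane floor at the foot of the dark end stop's face (height_gauge frame 0, 165, 8 mm); the stop is 22 mm high above the floor, 62 mm wide
- push_stick: loose push stick, 120 g: orange flat bar 26 mm wide (x), 14 mm high, from y=-22 to its flat pushing end at y=+100 mm; upright pale wooden handle 20 mm thick (x), 36 mm long (y), top at z=95 mm. Origin on the sole (underside) below the middle of the handle; z up. It starts standing on its sole on the cart, on the near or far side of the gauge
- stick_grip (a point): point in the handle 72 mm above the sole, good for gripping across the 20 mm thickness
- stick_tip (a point): middle of the bar's flat pushing end (push_stick frame 0, 100, 7 mm)
- alu_block: loose milled aluminium block 32 (x) x 52 (y) x 24 mm high, origin at the centre of its underside, long axis y. It starts on the apron in front of the lane's mouth, a little skewed; home against the stop its origin is at y=139 mm in the height_gauge frame
- collet: bystander: grey collet standing on the cart, 39 mm across, 46 mm high, origin at the centre of its underside
- bearing: bystander: ball bearing lying flat, 42 mm across, 12 mm high, origin at the centre of its underside
- nut_black: bystander: black hexagon nut lying flat, 33 x 38 x 20 mm, origin at the centre of its underside
Mind the look-alikes: they are no part of the job. Leave any purple look-alike of the alu_block alone.

How it is judged:
By the outcome, as a careful person would: the job done as asked, in the order asked, and still so for the second after the job is handed in, with the robot touching nothing.
It also fails if it takes over 54 s, if anything falls off the work surface, if the arm or the gripper's body presses on something with over 40 N, if the wrist force passes 120 N, or if a joint passes its speed limit or range.

### The arm

A 6-joint arm with a two-finger parallel gripper is mounted at the origin on a cart in front of the work surface, level with it; the furniture and walls round the work are solid. World frame = base frame: x ahead of the robot, y to its left, z up, the work surface at z = 0. Lengths are in mm, angles in rad, forces in N, time in s.
With the tool pointing down it reaches from about 275 to 1000 mm from the base axis. Payload 8.4 kg.
Tool frame: the origin (TCP) lies at the very end of the fingers, on their centre line; the grasp point (between the pads) lies 19 mm behind it; z points along the fingers, y is the line along which they close (so a half turn about z gives the same grasp; the last joint's range is limited). The gripper opens to 85 mm and grips with 20 to 120 N. Pads are 22 mm wide; open, the fingers measure 114 mm over their backs; the gripper's body (76 mm by 85 mm) begins 54 mm behind the grasp point. The pads swing forward as they close: fully open they stand 13 mm farther back than shut.
Start: joints at [-1.135, 0.353, 1.633, -0, 1.155, -0.002], TCP at [264.966, -566.057, 231.281] pointing down, gripper open.
Joint ranges: [-2.63, 2.63], [-0.92, 2.1], [0.06, 2.66], [-1.3, 4.44], [0, 2.69], [-3.02, 3.02]. Speed limits (rad/s): [2.22, 2.22, 2.79, 3.14, 3.14, 3.14].

### API

Orientations are given as [roll, pitch, yaw] about the fixed x, y, z axes, in that order (R = Rz(yaw) Ry(pitch) Rx(roll)).
In Python, from rig import telemetry, imaging, r gives the robot as it stands. The module is installed in compiled form; this text tells all that it offers.
- The arm moves only by the tool step_arm, never from a script. Its argument "moves" is a list of rows, each a list of 3 entries, a list of its own where there are three numbers: the turn, a rotation vector about the tool's x, y, z scaled (see below), then the shift along the tool's x, y, z scaled (see below), then the opening, from -1 (shut) to 1 (fully open). A call has 1 to 8 rows; each row is the pose to reach, as a shift and turn from the pose commanded when the call began, along the tool's axes at that moment; what a row does not reach only later rows make up. The controller multiplies each number of a shift by 200 mm and each number of a turn by 45 degrees. A row lasts 1/10 s, in which the tool goes at most 50 mm and 8.59 degrees, less where a joint would pass 70% of its speed; a pose out of reach is approached as far as the arm can. A call with a number of a shift or a turn outside -1 to 1 is refused whole. A call with a gripper value outside its range is refused whole. The fingers move at their own pace and stop on an object; "squeeze" is the grip in N (left out, the last holds). Time passes only in rows, so rows that repeat a pose let the fingers close. It gives the time, the measured TCP pose, the force, the opening and the grip force at its end, in the units of the state.
- telemetry.sense(): the state, without advancing time (a new reading comes with each control period).
- imaging.grab_frame(name): name is "scene" or "top" or "wrist"; returns the picture (384x512x3 uint8, red, green, blue); there is no depth.
- imaging.calibration(name): a dict with "fx", "fy", "cx", "cy" (pixels), "dist_coeffs" ([k1, k2, p1, p2, k3] as OpenCV has them; the pictures are not rectified), "cam_to_world" (4x4, takes a point from camera to world coordinates). Camera axes: x right, y up, looking along -z (the intrinsics and any distortion apply to the point x, -y, -z); pixel columns grow to the right and rows downward; lengths in mm; the calibration is good to about 2 mm. A picture is of the moment at which its call begins: read the wrist's pose just before it. calibration takes no time and is no camera call; for the wrist camera it gives the pose at the moment of the call.
- r.sign_off(): hands the job in; it is judged then, once.
Trained networks look in the newest picture that a camera, given by its name, has taken for a name from the list of things; names that differ only in an ending like _2 or _b are one class to them, and where a whole thing is asked for, a point or a joint stands for the part that bears it (a point fixed in the world has none). Each returns a list of dicts, best first, with "conf" (0 to 1); they miss things now and then, are a little off and sometimes report something else, mostly with a low value. They report only what shows in the picture. A call takes as long as a camera call. They do not tell look-alikes from the thing itself.
- imaging.recognise(camera, name): "extent" ([left, top, width, height] in pixels, round what is visible of it).
- imaging.mark_of(camera, name): "xy" ([column, row] in pixels: a listed point, or the origin of a listed thing).
The state is a dict: "clock": time; "qpos": joint angles; "qvel": joint speeds; "joint_efforts": joint torques, N m; "eef_pos": TCP position; "tcp_rot": TCP orientation; "contact_force": force on the tool from outside, world axes, zero at the start; "wrist_torque": the same for the moment, N m; "opening": opening from 0.0 (shut) to 1.0 (fully open); "grasp_force": force on a finger pad.
Only numpy, scipy, OpenCV 4.12 (cv2) and the standard library are available. Lean on these libraries where they do the work, as an engineer would, in place of code of your own. Each camera call takes 0.05 s, during which the arm holds its last target. There are 200 camera calls.

## Working session

There is one attempt and no reset: what is moved stays moved. The work goes in short steps, Python scripts to look and compute and a tool call to move; the robot and the scene stay as the last step left them, time stands still between calls to the robot, and variables do not carry over. Pictures are saved under pics/ and viewed, at most 10 in all, crops included, and the job is handed in when it is done.

Besides the shell and the picture viewer there is one more tool, called after ">>>" by a JSON object that holds its "name" and its "arguments". step_arm: Moves the arm, as the interface text tells. Its arguments: {"type":"object","properties":{"moves":{"type":"array"},"squeeze":{"type":"number"}},"required":["moves"]}

```bash
mkdir -p pics; cat > h.py <<'E'
import numpy as np, cv2
from rig import telemetry, imaging, r
def ray(c,cal,uv):
    K=np.array([[cal['fx'],0,cal['cx']],[0,cal['fy'],cal['cy']],[0,0,1.]])
    p=cv2.undistortPoints(np.array([[uv]],float),K,np.array(cal['dist_coeffs'],float))[0,0]
    T=np.array(cal['cam_to_world']); return T[:3,3],T[:3,:3]@np.array([p[0],-p[1],-1.])
def onz(c,uv,z,cal=None):
    o,d=ray(c,cal or imaging.calibration(c),uv); return o+d*(z-o[2])/d[2]
def proj(cal,P):
    T=np.array(cal['cam_to_world']); q=(np.atleast_2d(P)-T[:3,3])@T[:3,:3]; q=q*[1,-1,-1]
    K=np.array([[cal['fx'],0,cal['cx']],[0,cal['fy'],cal['cy']],[0,0,1.]])
    return cv2.projectPoints(q.reshape(-1,1,3),np.zeros(3),np.zeros(3),K,np.array(cal['dist_coeffs'],float))[0][:,0]
E
python3 - <<'E'
from h import *
s=telemetry.sense(); print({k:np.round(v,3).tolist() for k,v in s.items()})
for c in ['top','scene']:
    im=imaging.grab_frame(c); cv2.imwrite(f'pics/{c}0.png',cv2.resize(im[:,:,::-1],(800,600)))
    print(c,np.round(imaging.calibration(c)['cam_to_world'],2).tolist())
    for n,z in dict(height_gauge=0,gauge_bridge=8,gauge_stop=8,push_stick=0,stick_grip=72,stick_tip=7,alu_block=8,collet=0,bearing=0,nut_black=0).items():
        print(c,n,[(round(m['conf'],2),np.round(m['xy']).tolist(),np.round(onz(c,m['xy'],z)).tolist()[:2]) for m in imaging.mark_of(c,n)[:3]])
print(telemetry.sense()['clock'])
E
```

```text
{'clock': 0.0, 'qpos': [-1.135, 0.354, 1.634, -0.0, 1.155, -0.002], 'qvel': [-0.001, 0.0, 0.001, -0.001, -0.0, 0.001], 'joint_efforts': [0.001, -60.525, -34.206, 0.0, 0.01, 0.0], 'eef_pos': [264.724, -565.619, 230.555], 'tcp_rot': [-3.14, 0.0, 0.438], 'contact_force': [0.06, 0.013, -0.455], 'wrist_torque': [-0.004, 0.062, -0.029], 'grasp_force': 0.0, 'opening': 1.003}
top [[0.0, 1.0, -0.1, 454.17], [-1.0, -0.0, -0.01, 44.06], [-0.01, 0.1, 1.0, 1121.35], [0.0, 0.0, 0.0, 1.0]]
top height_gauge [(0.87, [285.0, 187.0], [577.0, -24.0])]
top gauge_bridge [(0.59, [256.0, 185.0], [581.0, 53.0])]
top gauge_stop [(0.92, [223.0, 189.0], [573.0, 142.0])]
top push_stick [(0.71, [303.0, 149.0], [681.0, -75.0]), (0.29, [304.0, 143.0], [699.0, -78.0])]
top stick_grip [(0.71, [306.0, 142.0], [686.0, -74.0])]
top stick_tip [(0.62, [298.0, 221.0], [486.0, -58.0]), (0.59, [271.0, 156.0], [661.0, 13.0])]
top alu_block [(0.71, [287.0, 183.0], [587.0, -30.0]), (0.56, [304.0, 186.0], [580.0, -75.0]), (0.55, [331.0, 245.0], [422.0, -146.0])]
top collet []
top bearing [(0.64, [220.0, 156.0], [663.0, 153.0])]

[... 205 characters left out ...]
01.0], [576.0, -21.0])]
scene gauge_bridge [(0.97, [262.0, 211.0], [575.0, 43.0]), (0.28, [319.0, 212.0], [481.0, -49.0])]
scene gauge_stop [(0.66, [231.0, 230.0], [577.0, 138.0])]
scene push_stick [(0.62, [267.0, 173.0], [679.0, -74.0])]
scene stick_grip [(0.86, [267.0, 147.0], [687.0, -81.0]), (0.7, [205.0, 217.0], [591.0, 193.0]), (0.46, [260.0, 257.0], [433.0, 186.0])]
scene stick_tip [(0.72, [281.0, 201.0], [569.0, -14.0]), (0.64, [243.0, 188.0], [670.0, 18.0])]
scene alu_block [(0.64, [292.0, 188.0], [585.0, -70.0])]
scene collet [(0.75, [319.0, 215.0], [480.0, -48.0])]
scene bearing [(0.75, [204.0, 218.0], [653.0, 151.0]), (0.41, [256.0, 258.0], [486.0, 148.0])]
scene nut_black []
1.1
```

View pics/top0.png

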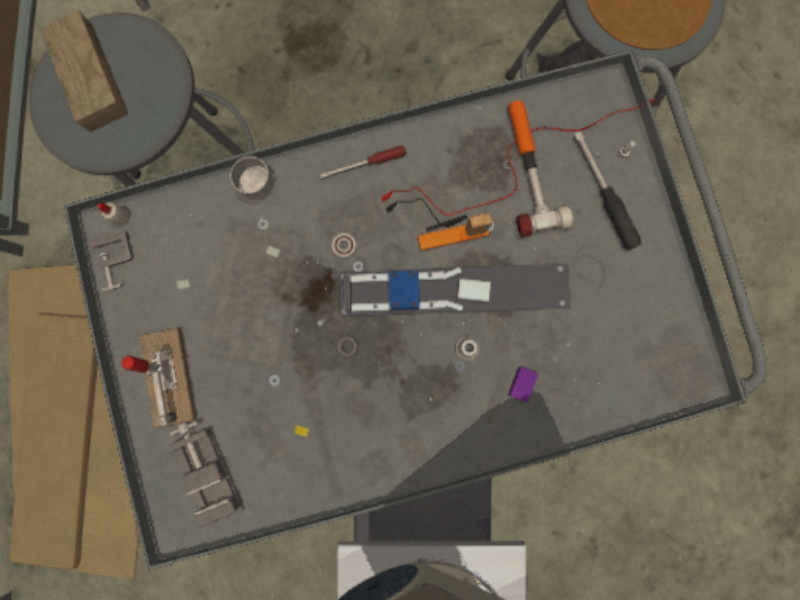

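View pics/scene0.png

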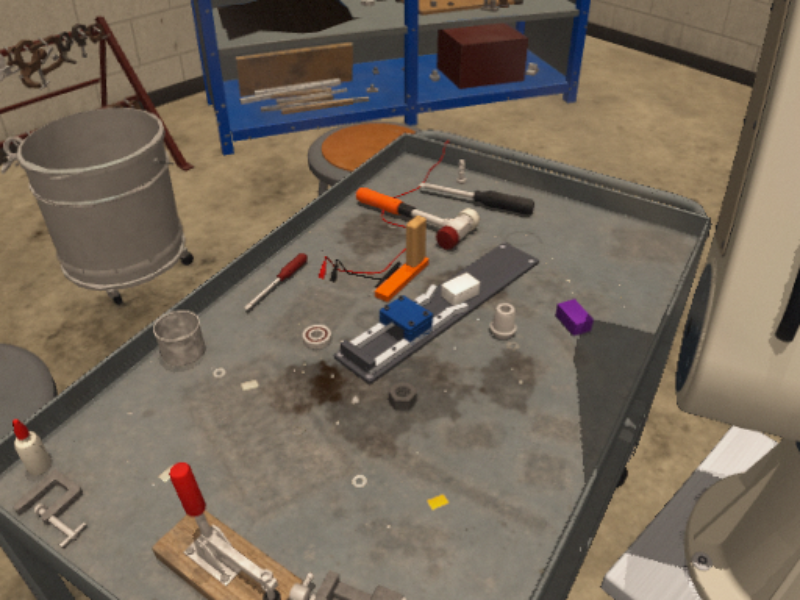

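The top view shows the gauge lane running along world +y, with the stop at left (345,290). The white block is on the apron at (475,290). The stick is beyond the gauge, handle (480,225) and tip (420,243), with a hammer head near (525,222). The purple decoy is at (523,384). The scene view agrees. I'll move above the work for a close view.

>>> {"name": "step_arm", "arguments": {"moves": [[[0,0,0],[1,-0.65,-0.6],1],[[0,0,0],[1,-0.65,-0.6],1],[[0,0,0],[1,-0.65,-0.6],1],[[0,0,0],[1,-0.65,-0.6],1],[[0,0,0],[1,-0.65,-0.6],1],[[0,0,0],[1,-0.65,-0.6],1]]}}

```text
clock: 1.7
eef_pos: [393.1, -361.2, 354.0]
tcp_rot: [3.139, -0.002, 0.44]
contact_force: [-0.9, -1.0, -0.3]
opening: 1.001
grasp_force: 0.0
```

>>> {"name": "step_arm", "arguments": {"moves": [[[0,0,-0.7],[1,-0.65,0],1],[[0,0,-0.7],[1,-0.65,0],1],[[0,0,-0.7],[1,-0.65,0],1],[[0,0,-0.7],[1,-0.65,0],1],[[0,0,-0.7],[1,-0.65,0],1]]}}

```text
clock: 2.2
eef_pos: [518.0, -159.0, 351.0]
tcp_rot: [-3.142, -0.0, 0.992]
contact_force: [-0.0, -0.5, -0.6]
opening: 1.002
grasp_force: 0.0
```

```bash
python3 - <<'E'
from h import *
s=telemetry.sense(); print(s['clock'],s['eef_pos'],s['tcp_rot'],s['qpos'])
print(np.round(imaging.calibration('wrist')['cam_to_world'],3))
E
```

```text
2.2 [ 517.96116608 -159.04798322  351.00497096] [-3.14154916e+00 -1.07993224e-04  9.91790790e-01] [-3.00767827e-01  1.26759357e-01  1.66164484e+00  1.18581136e-04
  1.35320061e+00  2.78212108e-01]
[[ 8.37000e-01  5.18000e-01  1.77000e-01  5.62097e+02]
 [-5.48000e-01  7.92000e-01  2.70000e-01 -8.99970e+01]
 [-0.00000e+00 -3.23000e-01  9.46000e-01  4.93750e+02]
 [ 0.00000e+00  0.00000e+00  0.00000e+00  1.00000e+00]]
```

>>> {"name": "step_arm", "arguments": {"moves": [[[0,0,-0.75],[1,-0.1,-0.3],1],[[0,0,-0.75],[1,-0.1,-0.3],1],[[0,0,-0.75],[1,-0.1,-0.3],1],[[0,0,-0.75],[1,-0.1,-0.3],1],[[0,0,-0.75],[1,-0.1,-0.3],1],[[0,0,-0.75],[1,-0.1,-0.3],1]]}}

```text
clock: 2.8
eef_pos: [611.1, 17.9, 410.9]
tcp_rot: [-3.141, 0.0, 1.578]
contact_force: [-0.3, -0.3, -1.0]
opening: 1.001
grasp_force: 0.0
```

```bash
python3 - <<'E'
from h import *
cal=imaging.calibration('wrist'); im=imaging.grab_frame('wrist'); s=telemetry.sense(); print(s['clock'],s['eef_pos'],s['tcp_rot'])
cv2.imwrite('pics/w1raw.png',im[:,:,::-1]); cv2.imwrite('pics/w1.png',cv2.resize(im[:,:,::-1],(800,600)))
import pickle; pickle.dump(cal,open('w1.pkl','wb'))
for n,z in dict(height_gauge=0,gauge_bridge=8,gauge_stop=8,push_stick=0,stick_grip=72,stick_tip=7,alu_block=8,collet=0,bearing=0,nut_black=0).items():
    print(n,[(round(m['conf'],2),np.round(m['xy']).tolist(),np.round(onz('wrist',m['xy'],z,cal)).tolist()[:2]) for m in imaging.mark_of('wrist',n)[:3]])
E
```

```text
2.85 [610.33635883  16.6274912  410.47596391] [-3.14042779e+00  7.40044841e-04  1.57612122e+00]
height_gauge [(0.64, [237.0, 156.0], [579.0, -24.0]), (0.22, [235.0, 119.0], [575.0, 41.0])]
gauge_bridge [(0.83, [234.0, 118.0], [574.0, 42.0]), (0.63, [235.0, 188.0], [574.0, -81.0])]
gauge_stop [(0.57, [234.0, 62.0], [575.0, 132.0])]
push_stick [(0.66, [295.0, 186.0], [683.0, -80.0])]
stick_grip [(0.95, [299.0, 198.0], [680.0, -76.0])]
stick_tip [(0.83, [282.0, 129.0], [655.0, 25.0])]
alu_block [(0.75, [237.0, 188.0], [577.0, -81.0]), (0.75, [157.0, 221.0], [426.0, -147.0]), (0.28, [232.0, 63.0], [572.0, 131.0])]
collet [(0.95, [182.0, 174.0], [479.0, -58.0]), (0.38, [294.0, 188.0], [680.0, -82.0])]
bearing [(0.65, [284.0, 50.0], [656.0, 152.0]), (0.25, [179.0, 60.0], [484.0, 136.0])]
nut_black [(0.93, [181.0, 58.0], [489.0, 139.0])]
```

View pics/w1.png

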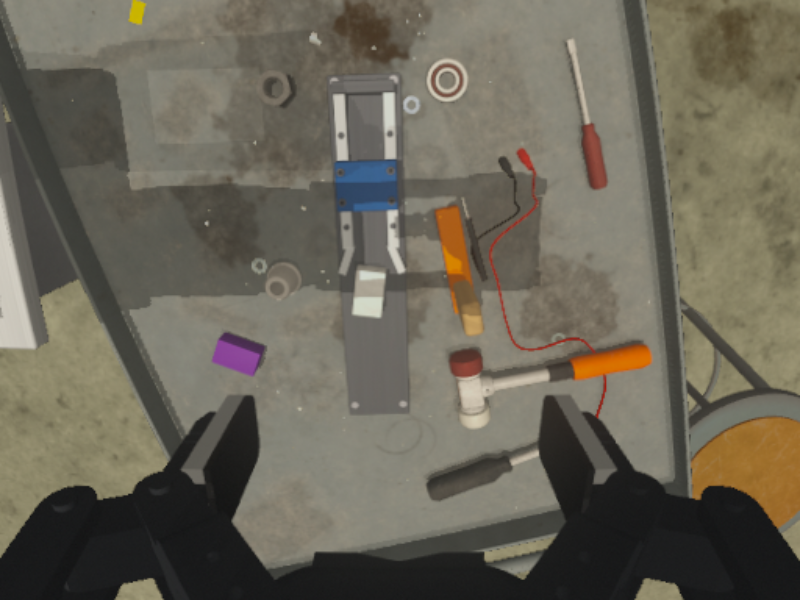

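The wrist view shows the gauge upright in the image: stop end at the top near (365,80), bridge (366,185), apron end (379,412). The block is at (369,292) and looks skewed. The stick tip is at (450,208) and the handle top near (473,325). Next come exact fits by overlaying the models.

```bash
cat > fit.py <<'E'
from h import *; import pickle
from scipy.optimize import least_squares
cal=pickle.load(open('w1.pkl','rb')); im=cv2.imread('pics/w1raw.png')
def pose(p,P): # p: x,y,yaw of +y axis convention: frame yaw
    c,s=np.cos(p[2]),np.sin(p[2]); P=np.array(P,float)
    return np.c_[p[0]+c*P[:,0]-s*P[:,1],p[1]+s*P[:,0]+c*P[:,1],P[:,2]]
def box(x0,x1,y0,y1,z0,z1): return [(x,y,z) for x in(x0,x1) for y in(y0,y1) for z in(z0,z1)]
def sil(p,boxes,S=8):
    m=np.zeros((384*2,512*2),np.uint8)
    for b in boxes:
        h=cv2.convexHull(np.round(proj(cal,pose(p,b))*2*16+8).astype(np.int32)); cv2.fillConvexPoly(m,h,255,cv2.LINE_AA,4)
    return cv2.GaussianBlur(m,(0,0),2.)/255.
def fit(mask,boxes,p0):
    t=cv2.GaussianBlur(cv2.resize(mask.astype(np.uint8)*255,None,fx=2,fy=2),(0,0),2.)/255.
    from scipy.optimize import minimize
    f=lambda q:((sil(q*[1,1,.01],boxes)-t)**2).sum()
    r_=minimize(f,np.array(p0)*[1,1,100],method='Nelder-Mead',options=dict(initial_simplex=np.array(p0)*[1,1,100]+np.array([[0,0,0],[6,0,0],[0,6,0],[0,0,8]]),xatol=.05,fatol=.01))
    return r_.x*[1,1,.01],r_.fun,(t**2).sum()
hsv=cv2.cvtColor(im,cv2.COLOR_BGR2HSV); H,S,V=[hsv[:,:,i].astype(int) for i in range(3)]
def roi(m,a,b,c,d):
    o=np.zeros_like(m); o[b:d,a:c]=m[b:d,a:c]; return o
k=512/800
R=lambda m,a,b,c,d: roi(m,*(int(v*k) for v in (a,b,c,d)))
st=R((S>95)&(H>5)&(H<25)&(V>60),428,195,490,338)
stb=[box(-13,13,-22,100,0,14),box(-10,10,-18,18,14,95)]
br=R((H>100)&(H<125)&(S>110),325,150,405,215)
bl=R((V>130)&(S<60)&(H<200),350,262,388,322)
out={}
out['stick']=fit(st,stb,[683,-77,0.2])
out['bridge']=fit(br,[box(-31,31,50,100,35,44)],[576,-32,0.02])
out['block']=fit(bl,[box(-16,16,-26,26,8,32)],[577,-85,0.0])
for n,v in out.items(): print(n,np.round(v[0],3),v[1:])
g=out['bridge'][0]
vis=cv2.resize(im,None,fx=4,fy=4,interpolation=cv2.INTER_CUBIC)
def draw(p,bs,col):
    for b in bs:
        q=proj(cal,pose(p,b))*4+1.5
        for i in range(8):
            for j in range(i):
                if bin(i^j).count('1')==1: cv2.line(vis,tuple(np.int32(q[i])),tuple(np.int32(q[j])),col,1,cv2.LINE_AA)
draw(out['stick'][0],stb,(0,255,0)); draw(out['block'][0],[box(-16,16,-26,26,8,32)],(0,0,255))
draw(g,[box(-31,31,50,100,35,44),box(-38,38,-210,185,7.9,8),box(-19,19,5,165,8,20)],(0,255,255))
a=vis[150:1080,780:1280]
cv2.imwrite('pics/fit1.png',cv2.resize(np.hstack([a[:600],np.zeros((600,0,3),np.uint8)]),(500,600)))
b=vis[500:1080,780:1280]; cv2.imwrite('pics/fit2.png',b)
print(g)
E
python3 fit.py
```

```text
stick [ 6.82352e+02 -7.70850e+01  2.25000e-01] (np.float64(107.53413302575933), np.float64(4691.43844675125))
bridge [ 5.78561e+02 -2.95280e+01  2.80000e-02] (np.float64(487.08093810073046), np.float64(3910.6899500192235))
block [ 5.76556e+02 -7.52780e+01 -1.06000e-01] (np.float64(56.62625144175318), np.float64(2125.9980161476356))
[ 5.78561320e+02 -2.95276960e+01  2.80546097e-02]
```

```bash
cat >> fit.py <<'E'
cv2.imwrite('pics/fitall.png',np.hstack([vis[150:750,800:1100],vis[500:1100,800:1290][:, :490]]))
E
python3 fit.py >/dev/null
```

```text
(no output)
```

View pics/fitall.png

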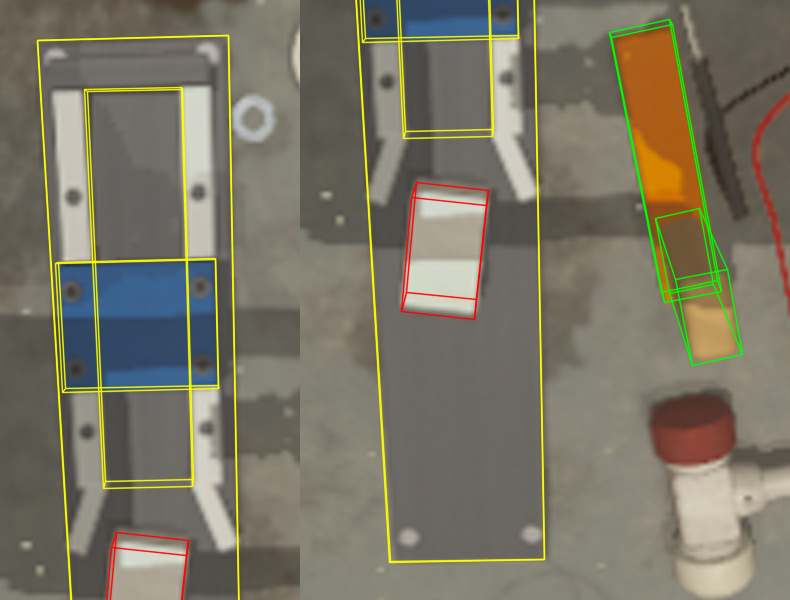

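```bash
cat > mv.py <<'E'
from h import *; import sys
from scipy.spatial.transform import Rotation as Ro
# args: x y z yaw -> scaled tool shift / turn from measured pose
a=[float(v) for v in sys.argv[1:5]]; s=telemetry.sense()
R0=Ro.from_euler('xyz',s['tcp_rot']); R1=Ro.from_euler('xyz',[np.pi,0,a[3]])
print('clock',round(s['clock'],2),'pos',np.round(s['eef_pos'],1),'rot',np.round(s['tcp_rot'],4),'F',np.round(s['contact_force'],1),'op',round(s['opening'],3),'grip',round(s['grasp_force'],1))
print('turn',np.round((R0.inv()*R1).as_rotvec()/(np.pi/4),4),'shift',np.round(R0.inv().apply(np.array(a[:3])-s['eef_pos'])/200,4))
E
python3 mv.py 682.4 -77.1 130 1.796
```

```text
clock 3.35 pos [610.3  16.5 411.4] rot [3.1414 0.     1.5759] F [ 0.4  0.5 -0.2] op 0.998 grip 0.0
turn [ 2.000e-04  0.000e+00 -2.803e-01] shift [-0.4697  0.3577  1.4069]
```

>>> {"name": "step_arm", "arguments": {"moves": [[[0,0,-0.28],[-0.47,0.358,1],1],[[0,0,-0.28],[-0.47,0.358,1],1],[[0,0,-0.28],[-0.47,0.358,1],1],[[0,0,-0.28],[-0.47,0.358,1],1],[[0,0,-0.28],[-0.47,0.358,1],1],[[0,0,-0.28],[-0.47,0.358,1],1],[[0,0,-0.28],[-0.47,0.358,1],1],[[0,0,-0.28],[-0.47,0.358,1],1]]}}

```text
clock: 4.15
eef_pos: [683.3, -76.1, 213.4]
tcp_rot: [3.139, 0.001, 1.797]
contact_force: [0.3, 0.5, 0.1]
opening: 1.002
grasp_force: 0.0
```

```bash
python3 mv.py 682.4 -77.1 53 1.796; python3 - <<'E'
from h import *
cal=imaging.calibration('wrist'); im=imaging.grab_frame('wrist'); cv2.imwrite('pics/w2raw.png',im[:,:,::-1])
import pickle; pickle.dump(cal,open('w2.pkl','wb'))
from fit import pose,box
vis=im[:,:,::-1].copy()
for p,b in (([682.4,-77.1,.225],box(-13,13,-22,100,0,14)),([682.4,-77.1,.225],box(-10,10,-18,18,14,95)),([578.8,-29.5,.034],box(-38,38,-210,185,7.9,8)),([576.6,-75.3,-.106],box(-16,16,-26,26,8,32)),([578.8,-29.5,.034],box(-19,19,5,165,8,20))):
    q=proj(cal,pose(p,b))
    for i in range(8):
        for j in range(i):
            if bin(i^j).count('1')==1: cv2.line(vis,tuple(np.int32(q[i].clip(-2000,2000))),tuple(np.int32(q[j].clip(-2000,2000))),(0,255,0),1,cv2.LINE_AA)
cv2.imwrite('pics/w2.png',cv2.resize(vis,(800,600)))
E
```

```text
clock 4.15 pos [683.3 -76.1 213.4] rot [3.1391e+00 6.0000e-04 1.7969e+00] F [0.3 0.5 0.1] op 1.002 grip 0.0
turn [0.0032 0.0008 0.0011] shift [-0.0033 -0.0075  0.802 ]
stick [ 6.82352e+02 -7.70850e+01  2.25000e-01] (np.float64(107.53413302575933), np.float64(4691.43844675125))
bridge [ 5.78561e+02 -2.95280e+01  2.80000e-02] (np.float64(487.08093810073046), np.float64(3910.6899500192235))
block [ 5.76556e+02 -7.52780e+01 -1.06000e-01] (np.float64(56.62625144175318), np.float64(2125.9980161476356))
[ 5.78561320e+02 -2.95276960e+01  2.80546097e-02]
```

View pics/w2.png

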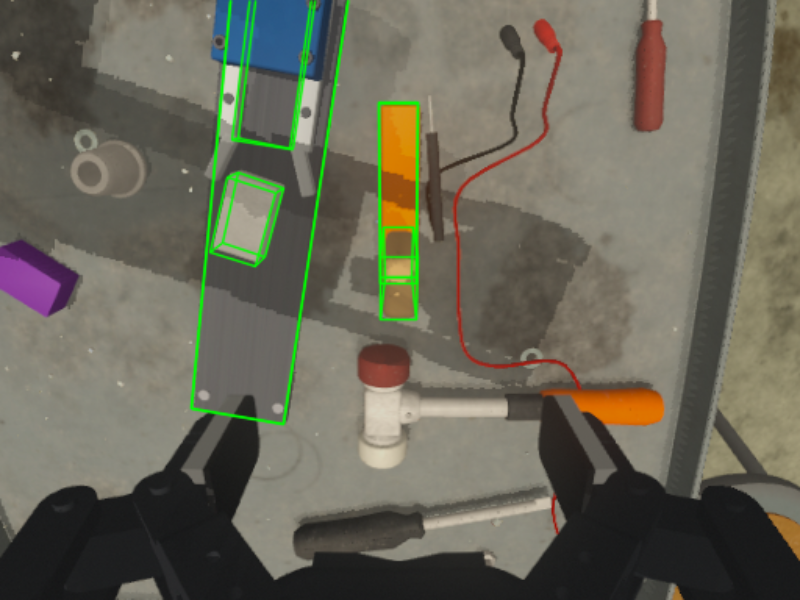

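The close view confirms the models: stick outline exact, the handle at (398,275), and block and plate well aligned. Descending to grip.

>>> {"name": "step_arm", "arguments": {"moves": [[[0,0,0],[-0.003,-0.005,0.25],1],[[0,0,0],[-0.003,-0.005,0.45],1],[[0,0,0],[-0.003,-0.005,0.6],1],[[0,0,0],[-0.003,-0.005,0.7],1],[[0,0,0],[-0.003,-0.005,0.76],1],[[0,0,0],[-0.003,-0.005,0.8],1],[[0,0,0],[-0.003,-0.005,0.8],1]]}}

```text
clock: 4.9
eef_pos: [682.0, -77.2, 51.7]
tcp_rot: [3.141, 0.0, 1.797]
contact_force: [0.3, -0.3, 0.4]
opening: 1.0
grasp_force: 0.0
```

>>> {"name": "step_arm", "arguments": {"squeeze": 60, "moves": [[[0,0,0],[0,0,0],-0.3],[[0,0,0],[0,0,0],-1],[[0,0,0],[0,0,0],-1],[[0,0,0],[0,0,0],-1],[[0,0,0],[0,0,0],-1],[[0,0,0],[0,0,0],-1],[[0,0,0],[0,0,0],-1],[[0,0,0],[0,0,0],-1]]}}

```text
clock: 5.7
eef_pos: [681.7, -77.5, 51.3]
tcp_rot: [-3.141, 0.0, 1.797]
contact_force: [-0.9, -0.9, 1.1]
opening: 0.225
grasp_force: 61.5
```

```bash
python3 mv.py 682.4 -77.1 53 1.796
```

```text
clock 5.7 pos [681.7 -77.5  51.3] rot [-3.1415  0.      1.7966] F [-0.9 -0.9  1.1] op 0.225 grip 61.5
turn [-0.0001  0.      0.0007] shift [ 0.0011  0.0036 -0.0086]
```

>>> {"name": "step_arm", "arguments": {"moves": [[[0,0,0],[0,0,-0.1],-1],[[0,0,0],[0,0,-0.25],-1],[[0,0,0],[0,0,-0.4],-1],[[0,0,0],[0,0,-0.5],-1],[[0,0,0],[0,0,-0.5],-1],[[0,0,0],[0,0,-0.5],-1]]}}

```text
clock: 6.3
eef_pos: [681.5, -77.4, 150.9]
tcp_rot: [-3.142, 0.0, 1.797]
contact_force: [-0.5, 0.0, -2.0]
opening: 0.223
grasp_force: 61.3
```

```bash
python3 mv.py 585.4 -224.4 151 1.605
```

```text
clock 6.3 pos [681.5 -77.4 150.9] rot [-3.1416  0.      1.7965] F [-0.5  0.  -2. ] op 0.223 grip 61.3
turn [-0.      0.      0.2438] shift [-6.087e-01 -6.330e-01 -5.000e-04]
```

>>> {"name": "step_arm", "arguments": {"moves": [[[0,0,0.05],[-0.1,-0.1,0],-1],[[0,0,0.12],[-0.24,-0.25,0],-1],[[0,0,0.18],[-0.38,-0.4,0],-1],[[0,0,0.22],[-0.5,-0.52,0],-1],[[0,0,0.244],[-0.58,-0.6,0],-1],[[0,0,0.244],[-0.609,-0.633,0],-1],[[0,0,0.244],[-0.609,-0.633,0],-1],[[0,0,0.244],[-0.609,-0.633,0],-1]]}}

```text
clock: 7.1
eef_pos: [585.8, -223.7, 150.5]
tcp_rot: [-3.141, -0.001, 1.605]
contact_force: [-0.3, 0.7, -1.2]
opening: 0.223
grasp_force: 61.2
```

```bash
python3 mv.py 585.4 -224.4 62 1.605
```

```text
clock 7.1 pos [ 585.8 -223.7  150.5] rot [-3.1409e+00 -8.0000e-04  1.6053e+00] F [-0.3  0.7 -1.2] op 0.223 grip 61.2
turn [-0.0009 -0.001   0.0004] shift [-0.0037 -0.0018  0.4426]
```

>>> {"name": "step_arm", "arguments": {"moves": [[[0,0,0],[0,0,0.15],-1],[[0,0,0],[0,0,0.28],-1],[[0,0,0],[0,0,0.38],-1],[[0,0,0],[0,0,0.43],-1],[[0,0,0],[0,0,0.443],-1],[[0,0,0],[0,0,0.443],-1]]}}

```text
clock: 7.7
eef_pos: [586.2, -224.0, 62.8]
tcp_rot: [3.141, -0.0, 1.606]
contact_force: [-0.3, -1.5, -1.5]
opening: 0.229
grasp_force: 61.1
```

```bash
python3 mv.py 578.4 -16.5 62 1.605; python3 - <<'E'
from h import *
cal=imaging.calibration('wrist'); im=imaging.grab_frame('wrist')
import contextlib,io
with contextlib.redirect_stdout(io.StringIO()):
    from fit import pose,box
vis=im[:,:,::-1].copy(); e=telemetry.sense()['eef_pos']; sp=[e[0],e[1],.034]
for p,b in ((sp,box(-13,13,-22,100,10,24)),([578.8,-29.5,.034],box(-38,38,-210,185,7.9,8)),([578.8,-29.5,.034],box(-19,19,5,165,8,20))):
    q=proj(cal,pose(p,b))
    for i in range(8):
        for j in range(i):
            if bin(i^j).count('1')==1: cv2.line(vis,tuple(np.int32(q[i].clip(-2000,2000))),tuple(np.int32(q[j].clip(-2000,2000))),(0,255,0),1,cv2.LINE_AA)
cv2.imwrite('pics/w3.png',cv2.resize(vis,(800,600)))
E
```

```text
clock 7.7 pos [ 586.2 -224.    62.8] rot [ 3.1415 -0.      1.6057] F [-0.3 -1.5 -1.5] op 0.229 grip 61.1
turn [ 0.0002 -0.0001  0.0009] shift [ 1.0384 -0.0026  0.0041]
```

View pics/w3.png

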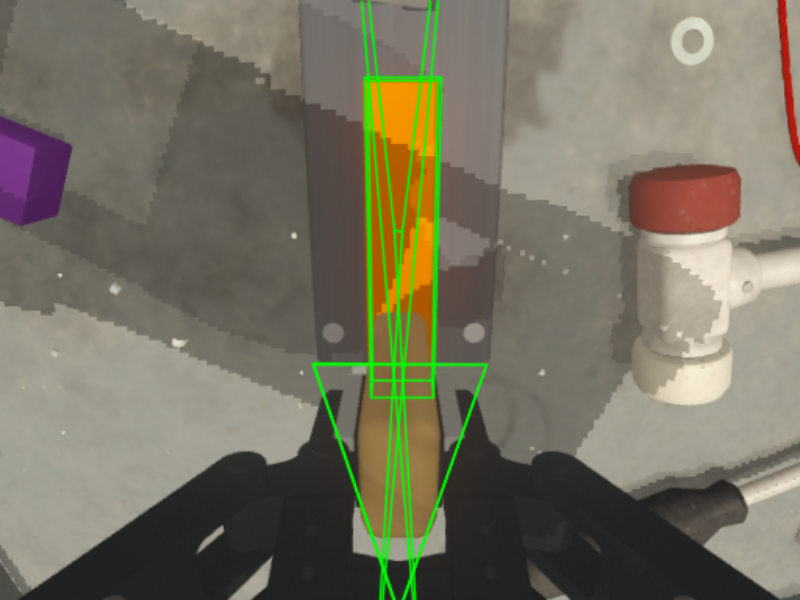

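The bar's centre (403,230) lies on the plate's centre line, midway between the screws at 333 and 474. The block's rear shows at the top edge. Pushing slowly.

>>> {"name": "step_arm", "arguments": {"moves": [[[0,0,0],[0.05,0,0],-1],[[0,0,0],[0.1,0,0],-1],[[0,0,0],[0.14,0,0],-1],[[0,0,0],[0.18,0,0],-1],[[0,0,0],[0.22,0,0],-1],[[0,0,0],[0.26,0,0],-1],[[0,0,0],[0.3,0,0],-1],[[0,0,0],[0.34,0,0],-1]]}}

```text
clock: 8.55
eef_pos: [583.3, -155.9, 62.7]
tcp_rot: [-3.142, -0.0, 1.605]
contact_force: [0.9, -0.9, -1.5]
opening: 0.232
grasp_force: 61.2
```

>>> {"name": "step_arm", "arguments": {"moves": [[[0,0,0],[0.04,0,0],-1],[[0,0,0],[0.08,0,0],-1],[[0,0,0],[0.12,0,0],-1],[[0,0,0],[0.16,0,0],-1],[[0,0,0],[0.2,0,0],-1],[[0,0,0],[0.24,0,0],-1],[[0,0,0],[0.28,0,0],-1],[[0,0,0],[0.28,0,0],-1]]}}

```text
clock: 9.35
eef_pos: [581.2, -99.4, 62.6]
tcp_rot: [-3.141, -0.0, 1.606]
contact_force: [-0.0, -1.5, -2.0]
opening: 0.224
grasp_force: 61.2
```

```bash
python3 mv.py 578.4 -16.5 62 1.605; python3 - <<'E'
from h import *
im=imaging.grab_frame('wrist'); cv2.imwrite('pics/w4.png',im[:,:,::-1])
E
```

```text
clock 9.35 pos [581.2 -99.4  62.6] rot [-3.1412e+00 -3.0000e-04  1.6057e+00] F [-0.  -1.5 -2. ] op 0.224 grip 61.2
turn [-0.0005 -0.0004  0.0008] shift [4.149e-01 4.000e-04 3.200e-03]
```

View pics/w4.png

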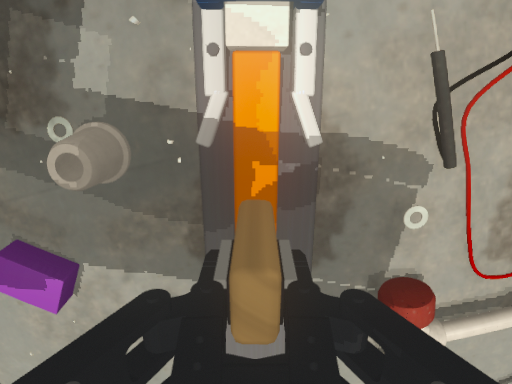

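The block is square between the rails at (256,25), with the stick behind it and centred. I'll continue under the bridge.

>>> {"name": "step_arm", "arguments": {"moves": [[[0,0,0],[0.04,0,0],-1],[[0,0,0],[0.09,0,0],-1],[[0,0,0],[0.14,0,0],-1],[[0,0,0],[0.19,0,0],-1],[[0,0,0],[0.24,0,0],-1],[[0,0,0],[0.29,0,0],-1],[[0,0,0],[0.33,0,0],-1],[[0,0,0],[0.36,0,0],-1]]}}

```text
clock: 10.2
eef_pos: [578.9, -27.7, 62.7]
tcp_rot: [3.142, -0.0, 1.605]
contact_force: [0.5, 0.1, -1.0]
opening: 0.224
grasp_force: 61.2
```

>>> {"name": "step_arm", "arguments": {"moves": [[[0,0,0],[0.01,0,0],-1],[[0,0,0],[0.02,0,0],-1],[[0,0,0],[0.03,0,0],-1],[[0,0,0],[0.04,0,0],-1],[[0,0,0],[0.045,0,0],-1],[[0,0,0],[0.05,0,0],-1]]}}

```text
clock: 10.8
eef_pos: [578.7, -18.7, 62.7]
tcp_rot: [3.142, 0.0, 1.605]
contact_force: [-0.4, -0.2, -0.5]
opening: 0.226
grasp_force: 61.2
```

>>> {"name": "step_arm", "arguments": {"moves": [[[0,0,0],[0.005,0,0],-1],[[0,0,0],[0.01,0,0],-1],[[0,0,0],[0.01,0,0],-1]]}}

```text
clock: 11.1
eef_pos: [578.5, -16.5, 62.7]
tcp_rot: [-3.142, -0.0, 1.605]
contact_force: [-0.0, 0.5, -0.8]
opening: 0.226
grasp_force: 61.2
```

>>> {"name": "step_arm", "arguments": {"moves": [[[0,0,0],[0.005,0,0],-1],[[0,0,0],[0.005,0,0],-1]]}}

```text
clock: 11.3
eef_pos: [578.5, -15.5, 62.7]
tcp_rot: [-3.142, -0.0, 1.605]
contact_force: [0.5, -0.5, -1.2]
opening: 0.229
grasp_force: 61.2
```

>>> {"name": "step_arm", "arguments": {"moves": [[[0,0,0],[0.005,0,0],-1],[[0,0,0],[0.005,0,0],-1]]}}

```text
clock: 11.5
eef_pos: [578.7, -15.2, 62.9]
tcp_rot: [3.141, 0.001, 1.605]
contact_force: [-0.2, -4.9, -0.7]
opening: 0.227
grasp_force: 61.4
```

>>> {"name": "step_arm", "arguments": {"moves": [[[0,0,0],[0.004,0,0],-1],[[0,0,0],[0.004,0,0],-1]]}}

```text
clock: 11.7
eef_pos: [578.9, -15.0, 63.1]
tcp_rot: [3.141, 0.002, 1.606]
contact_force: [1.3, -10.1, 1.7]
opening: 0.223
grasp_force: 61.7
```

```bash
python3 mv.py 578.4 -16.5 62 1.605; python3 - <<'E'
from h import *
im=imaging.grab_frame('wrist')[:,:,::-1]; t=imaging.grab_frame('top')[:,:,::-1]
cv2.imwrite('pics/w5.png',np.hstack([cv2.resize(im[:240,156:356],(400,480)),cv2.resize(t[165:205,200:234],(400,480),interpolation=cv2.INTER_CUBIC)]))
E
```

```text
clock 11.7 pos [578.9 -15.   63.1] rot [3.1408e+00 2.0000e-03 1.6058e+00] F [  1.3 -10.1   1.7] op 0.223 grip 61.7
turn [0.001  0.0025 0.001 ] shift [-0.0072 -0.0026  0.0054]
```

View pics/w5.png

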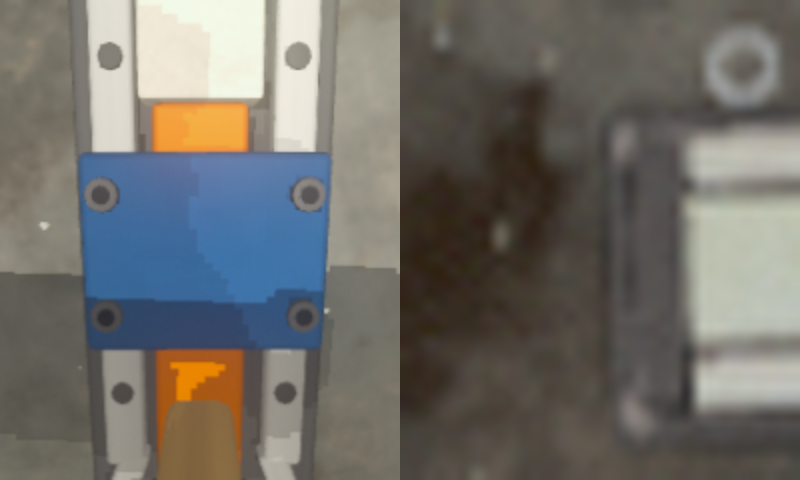

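The left panel shows the block past the bridge, with the stick tip against it. The right panel shows the block flush against the stop's face, and the 10 N reaction agrees. Drawing the stick out.

>>> {"name": "step_arm", "arguments": {"moves": [[[0,0,0],[-0.03,0,0],-1],[[0,0,0],[-0.12,0,0],-1],[[0,0,0],[-0.24,0,0],-1],[[0,0,0],[-0.38,0,0],-1],[[0,0,0],[-0.52,0,0],-1],[[0,0,0],[-0.66,0,0],-1],[[0,0,0],[-0.76,0,0],-1],[[0,0,0],[-0.8,0,0],-1]]}}

```text
clock: 12.6
eef_pos: [583.9, -175.4, 62.6]
tcp_rot: [3.141, -0.0, 1.603]
contact_force: [-0.5, 0.9, -1.1]
opening: 0.228
grasp_force: 61.2
```

>>> {"name": "step_arm", "arguments": {"moves": [[[0,0,0],[-0.1,0,-0.1],-1],[[0,0,0],[-0.2,0,-0.25],-1],[[0,0,0],[-0.24,0,-0.38],-1],[[0,0,0],[-0.24,0,-0.45],-1],[[0,0,0],[-0.24,0,-0.45],-1],[[0,0,0],[-0.24,0,-0.45],-1]]}}

```text
clock: 13.2
eef_pos: [585.1, -220.6, 151.8]
tcp_rot: [-3.141, -0.001, 1.605]
contact_force: [0.5, 0.0, -1.7]
opening: 0.229
grasp_force: 61.3
```

```bash
python3 mv.py 681.7 -77.5 151 1.7966
```

```text
clock 13.2 pos [ 585.1 -220.6  151.8] rot [-3.1407e+00 -7.0000e-04  1.6055e+00] F [ 0.5  0.  -1.7] op 0.229 grip 61.3
turn [-0.001  -0.001  -0.2434] shift [0.6982 0.5076 0.0042]
```

>>> {"name": "step_arm", "arguments": {"moves": [[[0,0,-0.05],[0.1,0.08,0],-1],[[0,0,-0.12],[0.24,0.2,0],-1],[[0,0,-0.18],[0.4,0.32,0],-1],[[0,0,-0.22],[0.55,0.42,0],-1],[[0,0,-0.244],[0.65,0.48,0],-1],[[0,0,-0.244],[0.698,0.508,0],-1],[[0,0,-0.244],[0.698,0.508,0],-1],[[0,0,-0.244],[0.698,0.508,0],-1]]}}

```text
clock: 14.0
eef_pos: [681.3, -79.0, 151.7]
tcp_rot: [-3.14, -0.0, 1.797]
contact_force: [-0.3, -0.1, -0.8]
opening: 0.225
grasp_force: 61.1
```

```bash
python3 mv.py 681.7 -77.5 52 1.7966
```

```text
clock 14.0 pos [681.3 -79.  151.7] rot [-3.1397e+00 -2.0000e-04  1.7965e+00] F [-0.3 -0.1 -0.8] op 0.225 grip 61.1
turn [-0.0024 -0.0003 -0.0001] shift [0.0069 0.0044 0.4986]
```

>>> {"name": "step_arm", "arguments": {"moves": [[[0,0,0],[0.005,0.002,0.15],-1],[[0,0,0],[0.005,0.002,0.3],-1],[[0,0,0],[0.005,0.002,0.4],-1],[[0,0,0],[0.005,0.002,0.46],-1],[[0,0,0],[0.005,0.002,0.485],-1],[[0,0,0],[0.005,0.002,0.493],-1],[[0,0,0],[0.005,0.002,0.493],-1],[[0,0,0],[0.005,0.002,0.493],-1]]}}

```text
clock: 14.8
eef_pos: [683.2, -77.8, 55.2]
tcp_rot: [3.14, 0.001, 1.796]
contact_force: [0.7, -0.3, -1.2]
opening: 0.23
grasp_force: 61.1
```

>>> {"name": "step_arm", "arguments": {"moves": [[[0,0,0],[0,0,0.004],-1],[[0,0,0],[0,0,0.004],-1]]}}

```text
clock: 15.0
eef_pos: [682.8, -77.6, 53.8]
tcp_rot: [3.141, 0.0, 1.797]
contact_force: [-0.0, -0.7, -1.3]
opening: 0.225
grasp_force: 61.1
```

Still about 2.5 mm up, so I'll lower gently to contact.

>>> {"name": "step_arm", "arguments": {"moves": [[[0,0,0],[0,0,0.005],-1],[[0,0,0],[0,0,0.009],-1],[[0,0,0],[0,0,0.009],-1]]}}

```text
clock: 15.3
eef_pos: [682.5, -77.6, 51.4]
tcp_rot: [-3.141, -0.0, 1.797]
contact_force: [0.1, 0.5, -1.4]
opening: 0.223
grasp_force: 61.2
```

>>> {"name": "step_arm", "arguments": {"moves": [[[0,0,0],[0,0,0.003],-1],[[0,0,0],[0,0,0.003],-1]]}}

```text
clock: 15.5
eef_pos: [682.6, -77.6, 51.3]
tcp_rot: [3.142, -0.0, 1.797]
contact_force: [-1.0, 0.5, 4.2]
opening: 0.225
grasp_force: 61.7
```

Touchdown (+4 N, same height as at pickup). Opening, then straight up.

>>> {"name": "step_arm", "arguments": {"moves": [[[0,0,0],[0,0,0],0.0],[[0,0,0],[0,0,0],0.5],[[0,0,0],[0,0,0],1],[[0,0,0],[0,0,0],1],[[0,0,0],[0,0,0],1],[[0,0,0],[0,0,0],1],[[0,0,0],[0,0,0],1]]}}

```text
clock: 16.2
eef_pos: [682.5, -77.6, 50.9]
tcp_rot: [3.142, -0.0, 1.797]
contact_force: [-1.3, 1.3, -0.2]
opening: 0.999
grasp_force: 0.0
```

>>> {"name": "step_arm", "arguments": {"moves": [[[0,0,0],[0,0,-0.1],1],[[0,0,0],[0,0,-0.25],1],[[0,0,0],[0,0,-0.45],1],[[0,0,0],[0,0,-0.65],1],[[0,0,0],[0,0,-0.85],1],[[0,0,0],[0,0,-1],1],[[0,0,0],[0,0,-1],1],[[0,0,0],[0,0,-1],1]]}}

```text
clock: 17.0
eef_pos: [682.7, -77.6, 251.6]
tcp_rot: [3.14, 0.0, 1.797]
contact_force: [0.7, 0.3, -1.7]
opening: 1.0
grasp_force: 0.0
```

```bash
python3 mv.py 681.7 -77.5 52 1.7966; python3 - <<'E'
from h import *
im=imaging.grab_frame('wrist')[:,:,::-1]; t=imaging.grab_frame('scene')[:,:,::-1]
cv2.imwrite('pics/w6.png',np.hstack([cv2.resize(im,(400,300)),cv2.resize(t[110:260,180:380],(400,300))]))
E
```

```text
clock 17.0 pos [682.7 -77.6 251.6] rot [3.1402e+00 5.0000e-04 1.7965e+00] F [ 0.7  0.3 -1.7] op 1.0 grip 0.0
turn [ 0.0017  0.0006 -0.0001] shift [ 0.0023 -0.0061  0.9978]
```

View pics/w6.png

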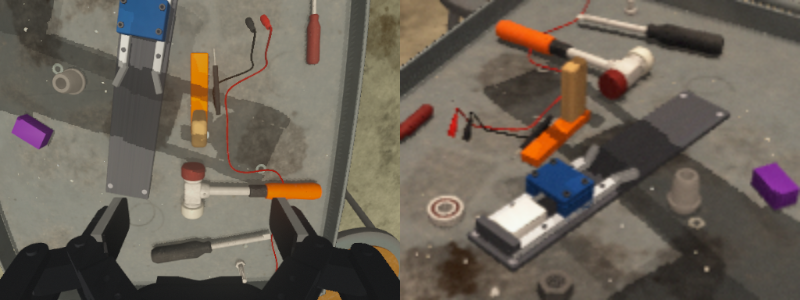

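The stick stands upright at its original place (left panel, handle at 200,130). The block sits home against the stop (right panel, 515,215), and the collet, bearing and nut look undisturbed.

```bash
python3 -c "
from rig import r; print(r.sign_off())"
```

```text
the job is handed in; nothing more can be done
None
```

The job is handed in at about 17 s of the 54 s allowed: the block is home against the end stop, the push stick stands back on its sole where I found it, and the collet, bearing and nut were left alone.

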